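# Feed a brake piston into the soak bin by its lid lever

## Task

Press the red lever in front of the blue soak bin all the way down with the fingertips, so that the linked lid opens wide and the steel brake piston waiting on the chute rolls in by itself; keep the lever down until the piston lies still in the bin. Then let the lever come up slowly under your fingertips so that the lid eases shut without slamming, and take the hand clear. Work the lid only by its lever, and leave the piston and all the other things on the bench untouched.

Things in the scene. Friction and masses are not known exactly. Their poses are not given: they have to be found in the camera images.
- bin: blue sheet-steel soak bin, fixed to the bench, 180 (x) by 200 (y) by 150 mm high outside, walls 4 mm, open top under the lid, V-shaped rubber floor about 20 to 45 mm up. Origin: centre of its underside on the bench; x runs from the lever side (front, -x) to the lid hinge (+x), y points to the chute side, z up. A grey cover for the linkage stands 23 mm proud of its -y side.
- lid (a joint): hinge of the steel lid (188 by 208 by 5 mm, about 0.4 kg, with a yellow flap 45 mm high on its +y edge that holds back the piston), in rad: 0 closed on the rim, about 1.10 wide open. The hinge line is parallel to the bin's y, at x 95 mm, z 152 mm of the bin's frame. It is linked to the lever: lid angle = 2.45 times lever angle. If the lever is let go the lid falls shut by its weight at 2 to 4 rad/s: a slam is a lid closing faster than 1.5 rad/s within the last 0.35 rad.
- lid_front (a point): middle of the lid's front edge, top face; 188 mm from the hinge, z 157 mm when closed
- lever (a joint): hinge of the lever, in rad: 0 up (at rest), 0.45 fully down at its stop. Axis parallel to the bin's y, at x -105 mm, y 0, z 85 mm of the bin's frame. The pad (its centre 125 mm from the axis) goes down about 56 mm in all; pressing at its centre takes 2 to 10 N, with no spring: only the lid's weight pushes it up again. The piston goes past the flap at a lever angle of 0.12 to 0.25.
- lever_pad (a point): centre of the top face of the red lever pad, a plate 42 mm (along the bin's x) by 46 mm (along y), 8 mm thick. At rest it is about 226 mm in front of the bin's origin and 118 mm above the bench, rising 0.22 rad away from the bin; fully down about 228 mm in front, 62 mm above the bench, sloping 0.23 rad the other way. Nothing stands above it. The lid never swings in front of the bin.
- piston: steel brake-caliper piston, a cylinder 38 mm in diameter and 42 mm long, 0.1 to 0.2 kg, lying along the bin's x on the chute; origin at its middle (centre about 186 mm above the bench at the start; about 40 mm when in the bin)
- chute_lip (a point): middle of the lower edge of the blue chute (56 mm wide, 130 mm long, sloping 0.33 rad down to the bin's +y rim), 160 mm above the bench
- rest_tile: white ceramic tile 150 by 150 by 8 mm, parts rest; origin at its underside centre; leave alone
- caliper: aluminium brake caliper, about 105 by 100 by 50 mm, lying on the tile; origin at its underside; leave alone
- ext_bar: steel socket extension bar 237 mm long, 17 mm thick, lying along its own x; origin at its underside; leave alone
- jerry_can: red plastic jerry can, closed and empty, 120 by 180 by 250 mm high; origin at its underside centre; leave alone
- grease_tin: tin 70 mm in diameter, 70 mm high; origin at its underside centre; leave alone
- socket: steel socket standing on end, 26 mm in diameter, 38 mm high; origin at its underside centre; leave alone

How it is judged:
On the way:
1. the lever is held down with the lid wide open (over 0.95 rad) until the piston lies still in the bin (value of joint lid above 0.95 rad and linear speed of piston below 0.03 m/s and x of piston in the frame of bin between -0.086 and 0.086 m and y of piston in the frame of bin between -0.096 and 0.096 m and z of piston in the frame of bin below 0.1 m), for 0.3 s.
At the end, for the whole second after the job is handed in: the lid is shut (under 0.025 rad) with the lever up (under 0.015 rad), and the piston lies still inside the bin, its middle between the walls and less than 100 mm above the bench (value of joint lid below 0.025 rad and value of joint lever below 0.015 rad and linear speed of piston below 0.05 m/s and x of piston in the frame of bin between -0.086 and 0.086 m and y of piston in the frame of bin between -0.096 and 0.096 m and z of piston in the frame of bin below 0.1 m); the robot touches nothing.
It fails at once if the lid slams: it closes faster than 1.5 rad/s within the last 0.35 rad (value of joint lid below 0.35 rad and velocity of joint lid below -1.5 rad/s).
It fails at once if the robot touches the piston (contact force between any of the fingers, the arm and piston above 0.3 N).
It fails at once if the robot touches the lid itself (contact force between any of the fingers, the arm and lid above 0.5 N).
It fails at once if another thing on the bench is moved by more than 20 mm (distance of any of rest_tile, caliper, ext_bar, jerry_can, grease_tin, socket from where it was at the start of the episode above 0.02 m).
It also fails if it takes over 54 s, if anything falls off the work surface, if the arm or the gripper's body presses on something with over 40 N, if the wrist force passes 120 N, or if a joint passes its speed limit or range.

## Robot

A 6-joint arm with a two-finger parallel gripper is mounted at the origin on the work surface. World frame = base frame: x ahead of the robot, y to its left, z up, the work surface at z = 0. Lengths are in m, angles in rad, forces in N, time in s.
With the tool pointing down it reaches from about 0.375 to 0.9 m from the base axis. Payload 3.1 kg.
Tool frame: the origin (TCP) lies midway between the tips of the shut fingers; the grasp point (between the pads) lies 19 mm behind it; x points along the fingers, y is the direction in which the jaws open and shut, and the axes are right-handed (so a half turn about x gives the same grasp; the last joint's range is limited). The gripper opens to 87 mm and grips with 3 to 60 N. Pads are 19 mm wide; open, the fingers measure 117 mm over their backs; the gripper's body (75 mm by 190 mm) begins 51 mm behind the grasp point.
Start: joints at [-1.363, 0.527, 1.433, -0, 1.181, -0.178], TCP at [0.236, -0.579, 0.223] pointing down, gripper open.
Joint ranges: [-3.08, 3.08], [-0.75, 2.2], [0.22, 2.44], [-1.43, 4.57], [0, 2.65], [-2.85, 2.85]. Speed limits (rad/s): [2.79, 2.79, 3.14, 3.14, 3.14, 3.14].

## Interface

Orientations are given as a unit quaternion [x, y, z, w].
In Python, from rig import get_obs, imaging, robot gives the robot as it stands.
- The arm moves only by the shell command python3 -m inch 'ROWS' [FORCE]. ROWS is JSON, a list of rows, each a list of 3 entries, a list of its own where there are three numbers: the finger opening in mm, from 0 to 87, then the shift along the tool's x, y, z in mm, then the turn, a rotation vector about the tool's x, y, z in degrees. In form: [[grip, [dx, dy, dz], [wx, wy, wz]], ...]. A call has 1 to 12 rows; each row shifts and turns the pose as measured when the row begins, along the tool's axes as they then stand; what a row does not reach is not made up. A row lasts 1/8 s, in which the tool goes at most 62.5 mm and 10.7 degrees, less where a joint would pass 70% of its speed; a pose out of reach is approached as far as the arm can. A call with a gripper value outside its range is refused whole. The fingers move at their own pace and stop on an object; FORCE is the grip in N (left out, the last holds). Time passes only in rows, so rows that do not move let the fingers close. It gives the time, the measured TCP pose, the force and the opening at its end, in the units of the state.
- get_obs(): the state, without advancing time (a new reading comes with each control period).
- imaging.camera(name): name is "scene" or "top" or "wrist"; returns the picture (384x512x3 uint8, red, green, blue); there is no depth.
- imaging.camera_params(name): a dict with "camera_matrix" (3x3 intrinsics, pixels), "xyz" and "rotation" of the camera in the world. Camera axes: x right, y down, z forward; pixel columns grow to the right and rows downward; lengths in m; the calibration is good to about 2 mm. A picture is of the moment at which its call begins: read the wrist's pose just before it. camera_params takes no time and is no camera call; for the wrist camera it gives the pose at the moment of the call.
- robot.hand_in(): hands the job in, once; it reports no verdict.
Trained networks look in the newest picture that a camera, given by its name, has taken for a name from the list of things; names that differ only in an ending like _2 or _b are one class to them, and where a whole thing is asked for, a point or a joint stands for the part that bears it (a point fixed in the world has none). Each returns a list of dicts, best first, with "confidence" (0 to 1); they miss things now and then, are a little off and sometimes report something else, mostly with a low value. They report only what shows in the picture. A call takes as long as a camera call.
- imaging.cut_out(camera, target): "pixels" (384x512 bool, what is visible of it) and "box" ([centre column, centre row, width, height] in pixels, round what is visible of it).
- imaging.tip_of(camera, target): "pixel" ([column, row] in pixels: a listed point, or the origin of a listed thing).
The state is a dict: "time": time; "q": joint angles; "joint_velocities": joint speeds; "joint_torque": joint torques, N m; "position": TCP position; "tool_rot": TCP orientation; "ft_force": force on the tool from outside, world axes, zero at the start; "moment": the same for the moment, N m; "grip_width": finger opening in m.
Only numpy, scipy, OpenCV 4.12 (cv2) and the standard library are available. Lean on these libraries where they do the work, as an engineer would, in place of code of your own. Each camera call takes 0.05 s, during which the arm holds its last target. There are 200 camera calls.

## Working session

There is one attempt and no reset: what is moved stays moved. The work goes in short steps, Python scripts to look and compute and a shell command to move; the robot and the scene stay as the last step left them, time stands still between calls to the robot, and variables do not carry over. Pictures are saved under pics/ and viewed, about 8 in all and at most 12, crops included, and the job is handed in when it is done.

```bash
mkdir -p pics; cat > h.py <<'E'
import numpy as np, cv2
from rig import get_obs, imaging, robot
from scipy.spatial.transform import Rotation as R
def ray(cam,px):
    p=imaging.camera_params(cam); K=np.array(p["camera_matrix"]); M=np.array(p["rotation"])
    if M.shape!=(3,3): M=R.from_quat(M).as_matrix()
    d=M@np.linalg.solve(K,[px[0],px[1],1.]); return np.array(p["xyz"]),d/np.linalg.norm(d)
def at_z(cam,px,z):
    o,d=ray(cam,px); return o+d*(z-o[2])/d[2]
def tri(rs):
    A=sum(np.eye(3)-np.outer(d,d) for o,d in rs); b=sum((np.eye(3)-np.outer(d,d))@o for o,d in rs)
    return np.linalg.solve(A,b)
E
python3 - <<'E'
from h import *
ims=[]
for c in("scene","top"):
    im=imaging.camera(c); ims.append(im)
    cv2.imwrite(f"pics/{c}0.png",im[:,:,::-1])
    for t,z in(("lever_pad",.118),("lid_front",.157),("chute_lip",.16),("bin",0),("piston",.186),("jerry_can",0),("grease_tin",0),("socket",0),("ext_bar",0),("caliper",.008)):
        r=imaging.tip_of(c,t)
        for x in r[:2]: print(c,t,np.round(x["pixel"]),round(x["confidence"],2),at_z(c,x["pixel"],z).round(3))
print(get_obs())
E
```

```text
scene lever_pad [201. 223.] 0.72 [0.766 0.05  0.118]
scene lever_pad [242. 152.] 0.61 [ 0.459 -0.087  0.118]
scene lid_front [219. 159.] 0.57 [ 0.574 -0.069  0.157]
scene chute_lip [249. 174.] 0.88 [0.586 0.045 0.16 ]
scene bin [203. 220.] 0.66 [ 0.663 -0.063  0.   ]
scene bin [307. 220.] 0.46 [0.478 0.167 0.   ]
scene piston [251. 169.] 0.77 [0.596 0.061 0.186]
scene jerry_can [162. 180.] 0.98 [ 0.608 -0.31   0.   ]
scene jerry_can [308. 214.] 0.51 [0.452 0.157 0.   ]
scene grease_tin [213. 167.] 0.68 [ 0.443 -0.234  0.   ]
scene caliper [307. 216.] 0.72 [0.474 0.165 0.008]
scene caliper [247. 176.] 0.53 [ 0.421 -0.1    0.008]
top lever_pad [328. 233.] 0.65 [ 0.455 -0.099  0.118]
top lid_front [312. 180.] 0.6 [ 0.573 -0.061  0.157]
top lid_front [269. 231.] 0.39 [0.46  0.037 0.157]
top chute_lip [264. 167.] 0.6 [0.603 0.048 0.16 ]
top piston [255. 169.] 0.71 [0.593 0.067 0.186]
top jerry_can [402. 176.] 0.61 [ 0.605 -0.317  0.   ]
top grease_tin [368. 234.] 0.61 [ 0.45  -0.225  0.   ]
top socket [409. 224.] 0.59 [ 0.477 -0.331  0.   ]
top ext_bar [267. 229.] 0.69 [0.463 0.04  0.   ]
top caliper [216. 223.] 0.6 [0.478 0.173 0.008]
{'time': 1.1, 'q': array([-1.36250572e+00,  5.27493775e-01,  1.43269343e+00, -2.93070238e-05,
        1.18141130e+00, -1.78523586e-01]), 'joint_velocities': array([-4.53795911e-04,  1.10370180e-03,  1.46932143e-03, -3.95367925e-05,
       -1.41728479e-04,  1.34880844e-03]), 'joint_torque': array([ 6.61065642e-04, -4.40025973e+01, -1.76987815e+01,  6.32049353e-02,
        5.02831559e-02, -2.15421119e-05]), 'position': array([ 0.23577582, -0.57879637,  0.22255432]), 'tool_rot': array([-0.69391246, -0.13591424,  0.69393169, -0.13591039]), 'ft_force': array([ 0.06256293,  0.081462  , -0.71600526]), 'moment': array([-0.02475208,  0.00827535,  0.02043832]), 'grip_width': 0.08690093159108686}
```

View pics/scene0.png

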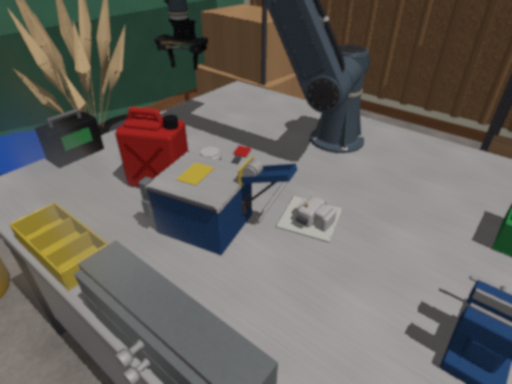

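View pics/top0.png

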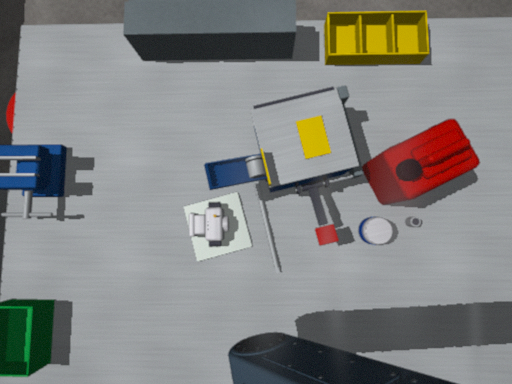

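The scene camera shows the bin with its lid shut, the yellow flap on the left side and the piston behind it on the chute. In the top view the red pad is at about (327,234), the lid's left edge runs from (270,187) to (254,105), the tin is at (377,230) and the bar at (269,235). The pad comes out near (0.457, -0.093), which agrees between cameras; the bin yaw is about 0.2. Next I'll refine both and work out the move.

```bash
python3 - <<'E'
from h import *
ims={c:imaging.camera(c) for c in("top","scene")}
rs=[]
for c in ims:
    r=imaging.cut_out(c,"lever_pad")
    for x in r[:2]: print(c,x["confidence"].__round__(2),np.round(x["box"]),x["pixels"].sum())
    im=ims[c].astype(int); m=(im[...,0]>150)&(im[...,1]<70)&(im[...,2]<70)
    b=np.zeros_like(m); 
    if c=="top": b[215:252,308:345]=1
    else: b[143:160,230:254]=1
    v,u=np.nonzero(m&b); p=[u.mean(),v.mean()]; print(c,len(u),p,at_z(c,p,.118).round(4)); rs.append(ray(c,p))
print("tri",tri(rs).round(4))
a=at_z("top",(270,187),.157);b=at_z("top",(254,105),.157);print("edge yaw",np.arctan2(*(b-a)[[1,0]]),np.linalg.norm(b-a))
r=imaging.cut_out("top","lid_front")
for x in r[:1]:
    cts,_=cv2.findContours(x["pixels"].astype(np.uint8),0,2); rc=cv2.minAreaRect(max(cts,key=cv2.contourArea)); print(rc)
    print([at_z("top",q,.157)[:2].round(3) for q in cv2.boxPoints(rc)])
o=get_obs(); print(R.from_quat(o["tool_rot"]).as_matrix().round(3),o["position"],o["time"])
E
```

```text
top 0.71 [284. 165. 160. 154.] 10388
top 0.59 [322. 212.  37.  68.] 890
top 298 [np.float64(326.248322147651), np.float64(234.24496644295303)] [ 0.4522 -0.0958  0.118 ]
scene 0.79 [241. 158.  17.  19.] 196
scene 85 [np.float64(242.09411764705882), np.float64(150.4470588235294)] [ 0.4488 -0.095   0.118 ]
tri [ 0.4514 -0.0945  0.1195]
edge yaw 0.18750820294446963 0.19346577470156692
((303.9475402832031, 135.326904296875), (85.10614013671875, 92.7116470336914), 75.73548889160156)
[array([0.747, 0.082]), array([ 0.799, -0.125]), array([ 0.606, -0.166]), array([0.556, 0.035])]
[[-0.     0.377 -0.926]
 [-0.    -0.926 -0.377]
 [-1.     0.     0.   ]] [ 0.23579075 -0.57879723  0.22253784] 1.35
```

```bash
python3 -m inch '[[0,[0,-41,-43],[0,0,0]],[0,[0,-41,-43],[0,0,0]],[0,[0,-41,-43],[0,0,0]],[0,[0,-41,-43],[0,0,0]],[0,[0,-41,-43],[0,0,0]],[0,[0,-41,-43],[0,0,0]],[0,[0,-41,-43],[0,0,0]],[0,[0,-41,-43],[0,0,0]],[0,[0,0,0],[9,0,0]],[0,[0,0,0],[0,0,0]]]'
cat > s.py <<'E'
from h import *
o=get_obs(); M=R.from_quat(o["tool_rot"]).as_matrix(); p=o["position"]
print("t",round(o["time"],2),"p",p.round(4),"F",o["ft_force"].round(2),"w",round(o["grip_width"],4)); print(M.round(3))
print("to pad (tool mm)",(M.T@(np.array([.4515,-.0945,.1185])-p)*1000).round(1))
E
cat > w.py <<'E'
import sys; from h import *
c,n=sys.argv[1:3]; im=imaging.camera(c)
if c!="wrist": im=cv2.resize(im[60:290,130:430],None,fx=2.6,fy=2.6,interpolation=3)
cv2.imwrite("pics/%s.png"%n,im[:,:,::-1])
E
python3 s.py; python3 w.py wrist w1
```

```text
time: 2.6
position: [0.4386, -0.1356, 0.2226]
tool_rot: [0.705, 0.076, -0.7, 0.083]
ft_force: [0.3, -0.1, 0.1]
grip_width: 0.0017
t 2.6 p [ 0.4386 -0.1356  0.2226] F [ 0.25 -0.11  0.14] w 0.0017
[[ 0.007  0.223 -0.975]
 [-0.008 -0.975 -0.224]
 [-1.     0.01  -0.005]]
to pad (tool mm) [103.9 -38.2 -21.2]
```

View pics/w1.png

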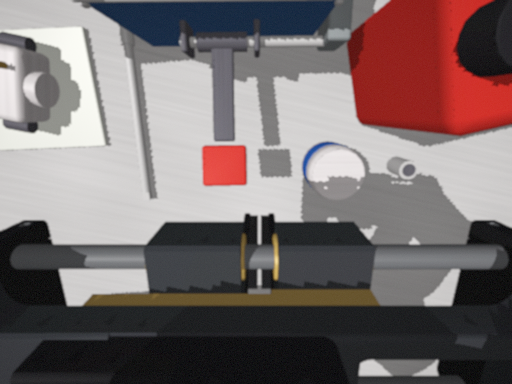

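The wrist view shows the pad square to the tool, centred at (224,165), with the shut fingertips near (260,220). The yaw is right. I'll go down to about 20 mm above the pad and check the pad position from this view.

```bash
python3 - <<'E'
from h import *
print(at_z("wrist",(224,165),.118).round(4))
E
python3 -m inch '[[0,[0,-38,-21],[0,0,0]],[0,[42,0,0],[0,0,0]],[0,[42,0,0],[0,0,0]],[0,[0,0,0],[0,0,0]]]'; python3 s.py
```

```text
[ 0.4516 -0.0972  0.118 ]
time: 3.15
position: [0.4534, -0.0983, 0.1381]
tool_rot: [0.707, 0.076, -0.698, 0.084]
ft_force: [0.1, 0.3, 0.0]
grip_width: 0.0005
t 3.15 p [ 0.4534 -0.0983  0.1381] F [0.06 0.26 0.03] w 0.0005
[[ 0.013  0.225 -0.974]
 [-0.011 -0.974 -0.225]
 [-1.     0.013 -0.01 ]]
to pad (tool mm) [19.5 -4.4  1.2]
```

```bash
python3 -m inch '[[0,[9,0,0],[0,0,0]],[0,[9,0,0],[0,0,0]],[0,[9,0,0],[0,0,0]],[0,[9,0,0],[0,0,0]],[0,[9,0,0],[0,0,0]],[0,[9,0,0],[0,0,0]],[0,[9,0,0],[0,0,0]],[0,[7,0,0],[0,0,0]],[0,[0,0,0],[0,0,0]]]' 20; python3 s.py
```

```text
time: 4.28
position: [0.4523, -0.1022, 0.0759]
tool_rot: [0.707, 0.075, -0.698, 0.087]
ft_force: [0.1, -0.2, 0.6]
grip_width: 0.0007
t 4.28 p [ 0.4523 -0.1022  0.0759] F [ 0.11 -0.16  0.56] w 0.0007
[[ 0.014  0.227 -0.974]
 [-0.015 -0.974 -0.228]
 [-1.     0.018 -0.01 ]]
to pad (tool mm) [-42.7  -6.9  -1.4]
```

```bash
python3 w.py scene s2; python3 w.py wrist w2; python3 -c "
import cv2,numpy as np
a=cv2.imread('pics/s2.png');b=cv2.imread('pics/w2.png');a=cv2.resize(a,(460,352));b=cv2.resize(b,(340,255));c=np.zeros((352,800,3),np.uint8);c[:,:460]=a;c[:255,460:]=b;cv2.imwrite('pics/c2.png',c)"
```

```text
(no output)
```

View pics/c2.png

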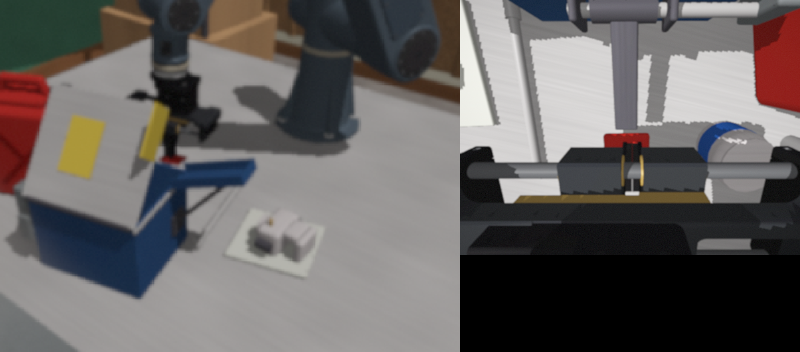

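The lid is swung well open, the piston has left the chute, and the fingertips are on the pad a few mm to its right. I'll press the rest of the way and hold.

```bash
python3 -m inch '[[0,[7,0,0],[0,0,0]],[0,[7,0,0],[0,0,0]],[0,[3,0,0],[0,0,0]],[0,[2,0,0],[0,0,0]]]'; python3 s.py
```

```text
time: 4.88
position: [0.4539, -0.1021, 0.0647]
tool_rot: [0.709, 0.074, -0.696, 0.088]
ft_force: [-4.8, 1.7, 18.1]
grip_width: 0.0006
t 4.88 p [ 0.4539 -0.1021  0.0647] F [-4.84  1.73 18.14] w 0.0006
[[ 0.021  0.227 -0.974]
 [-0.017 -0.974 -0.228]
 [-1.     0.021 -0.016]]
to pad (tool mm) [-54.   -6.8  -0.3]
```

```bash
python3 -m inch '[[0,[0.5,0,0],[0,0,0]],[0,[0,0,0],[0,0,0]],[0,[0.5,0,0],[0,0,0]],[0,[0,0,0],[0,0,0]],[0,[0.5,0,0],[0,0,0]],[0,[0,0,0],[0,0,0]],[0,[0.5,0,0],[0,0,0]],[0,[0,0,0],[0,0,0]],[0,[0.5,0,0],[0,0,0]],[0,[0,0,0],[0,0,0]],[0,[0.5,0,0],[0,0,0]],[0,[0,0,0],[0,0,0]]]'; python3 s.py; python3 - <<'E'
from h import *
for c in("top","scene"):
    im=imaging.camera(c)
    print(c,[(np.round(x["pixel"]),round(x["confidence"],2),at_z(c,x["pixel"],.04).round(3)) for x in imaging.tip_of(c,"piston")[:2]])
    y0,x0=((60,220) if c=="top" else (110,120))
    a=cv2.resize(im[y0:y0+150,x0:x0+150],(400,400),interpolation=3); out=a if c=="top" else np.hstack([out,a])
cv2.imwrite("pics/c3.png",out[:,:,::-1])
E
```

```text
time: 6.38
position: [0.4539, -0.1022, 0.0651]
tool_rot: [0.709, 0.074, -0.695, 0.089]
ft_force: [-1.1, 0.5, 4.9]
grip_width: 0.0003
t 6.38 p [ 0.4539 -0.1022  0.0651] F [-1.12  0.51  4.91] w 0.0003
[[ 0.022  0.228 -0.973]
 [-0.018 -0.973 -0.229]
 [-1.     0.023 -0.017]]
to pad (tool mm) [-53.6  -6.8  -0.3]
top [(array([303., 166.]), 0.78, array([ 0.626, -0.053,  0.04 ])), (array([308., 105.]), 0.62, array([ 0.787, -0.068,  0.04 ]))]
scene [(array([214., 201.]), 0.55, array([ 0.616, -0.06 ,  0.04 ]))]
```

View pics/c3.png

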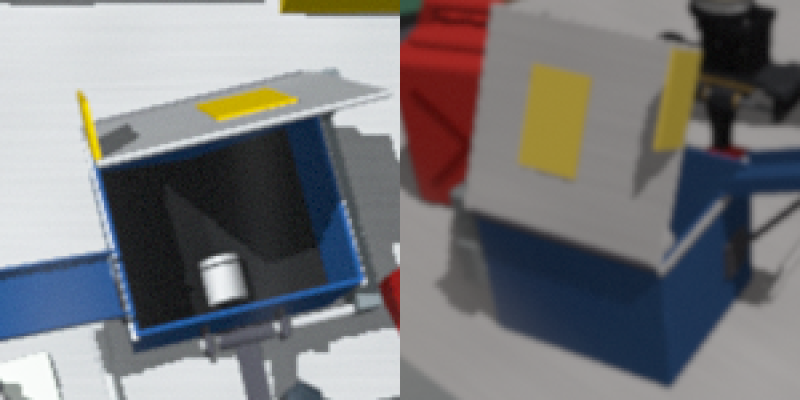

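The top view shows the piston lying in the V in the middle of the bin, at crop (222,280), about (-0.046, 0.002) in the bin frame, with the lid wide open. To be sure, I'll press firmly against the stop a little longer and check that the piston is still.

```bash
python3 -m inch '[[0,[2,1,0],[0,0,0]],[0,[2,0,0],[0,0,0]],[0,[2,0,0],[0,0,0]],[0,[2,0,0],[0,0,0]],[0,[2,0,0],[0,0,0]],[0,[2,0,0],[0,0,0]],[0,[2,0,0],[0,0,0]],[0,[2,0,0],[0,0,0]]]'; python3 s.py; python3 - <<'E'
from h import *
imaging.camera("top"); print([(np.round(x["pixel"],1),round(x["confidence"],2)) for x in imaging.tip_of("top","piston")[:2]])
# front edge of lid -> lid angle
for c in("top","scene"):
    imaging.camera(c); print(c,[(np.round(x["pixel"],1),round(x["confidence"],2)) for x in imaging.tip_of(c,"lid_front")[:2]])
    p=imaging.camera_params(c);K=np.array(p["camera_matrix"]);M=np.array(p["rotation"])
    if M.shape!=(3,3): M=R.from_quat(M).as_matrix()
    for a in(.9,1.0,1.1):
        X=.095-.188*np.cos(a)-.005*np.sin(a)*-1; Z=.152+.188*np.sin(a)
        w=np.array([.672+X*np.cos(.22),-.045+X*np.sin(.22),Z]); q=K@(M.T@(w-np.array(p["xyz"]))); print(a,(q[:2]/q[2]).round(1))
E
```

```text
time: 7.58
position: [0.454, -0.1022, 0.0644]
tool_rot: [0.712, 0.073, -0.693, 0.091]
ft_force: [-5.6, 1.8, 26.3]
grip_width: 0.0007
t 7.58 p [ 0.454  -0.1022  0.0644] F [-5.61  1.78 26.25] w 0.0007
[[ 0.03   0.23  -0.973]
 [-0.022 -0.973 -0.23 ]
 [-0.999  0.028 -0.024]]
to pad (tool mm) [-54.3  -6.6  -0.6]
[(array([302.6, 168. ]), 0.7)]
top []
0.9 [314.7 127.2]
1.0 [313.5 117.6]
1.1 [312.  107.5]
scene [(array([194.1, 120.4]), 0.87)]
0.9 [198.7 122.9]
1.0 [194.5 121.1]
1.1 [189.9 120.1]
```

The lever is on its stop (26 N with no further motion), the lid is near 1.1 rad and the piston's pixel is unchanged. Now I'll let it up slowly.

```bash
python3 -m inch '[[0,[-1,0,0],[0,0,0]],[0,[-2,0,0],[0,0,0]],[0,[-3,0,0],[0,0,0]],[0,[-3,0,0],[0,0,0]],[0,[-3,0,0],[0,0,0]],[0,[-3,0,0],[0,0,0]],[0,[-3,0,0],[0,0,0]],[0,[-3,0,0],[0,0,0]],[0,[-3,0,0],[0,0,0]],[0,[-3,0,0],[0,0,0]],[0,[-3,0,0],[0,0,0]],[0,[-3,0,0],[0,0,0]]]'; python3 s.py
```

```text
time: 9.38
position: [0.4538, -0.1025, 0.1002]
tool_rot: [0.712, 0.073, -0.692, 0.092]
ft_force: [-1.5, -0.4, 5.4]
grip_width: 0.0007
t 9.38 p [ 0.4538 -0.1025  0.1002] F [-1.47 -0.38  5.43] w 0.0007
[[ 0.031  0.231 -0.973]
 [-0.024 -0.973 -0.231]
 [-0.999  0.03  -0.025]]
to pad (tool mm) [-18.6  -7.8  -0.1]
```

Still in contact (5.4 N), and it moves 3 mm per row as commanded. I'll slow down for the last 20 mm or so.

```bash
python3 -m inch '[[0,[-2,0,0],[0,0,0]],[0,[-2,0,0],[0,0,0]],[0,[-2,0,0],[0,0,0]],[0,[-2,0,0],[0,0,0]],[0,[-2,0,0],[0,0,0]],[0,[-2,0,0],[0,0,0]],[0,[-1.5,0,0],[0,0,0]],[0,[-1.5,0,0],[0,0,0]],[0,[-1.5,0,0],[0,0,0]],[0,[-1.5,0,0],[0,0,0]],[0,[-1.5,0,0],[0,0,0]],[0,[-1.5,0,0],[0,0,0]]]'; python3 s.py;  python3 -m inch '[[0,[-1.5,0,0],[0,0,0]],[0,[-1.5,0,0],[0,0,0]],[0,[-1.5,0,0],[0,0,0]],[0,[-1.5,0,0],[0,0,0]],[0,[-1.5,0,0],[0,0,0]]]'; python3 s.py
```

```text
time: 10.88
position: [0.458, -0.1011, 0.125]
tool_rot: [0.716, 0.071, -0.688, 0.092]
ft_force: [-0.0, -0.8, -0.5]
grip_width: 0.0006
t 10.88 p [ 0.458  -0.1011  0.125 ] F [-0.02 -0.77 -0.52] w 0.0006
[[ 0.043  0.228 -0.973]
 [-0.024 -0.973 -0.229]
 [-0.999  0.033 -0.036]]
to pad (tool mm) [ 6.  -8.2  5.1]
time: 11.5
position: [0.4576, -0.1009, 0.1328]
tool_rot: [0.716, 0.071, -0.688, 0.091]
ft_force: [-0.0, -0.0, 0.1]
grip_width: 0.0008
t 11.5 p [ 0.4576 -0.1009  0.1328] F [-0.04 -0.03  0.06] w 0.0008
[[ 0.042  0.228 -0.973]
 [-0.024 -0.973 -0.229]
 [-0.999  0.033 -0.036]]
to pad (tool mm) [13.8 -8.1  5. ]
```

Free of the pad, with no force. I'll lift well clear, back away from the bin (+z of the tool) and check.

```bash
python3 -m inch '[[0,[-25,0,0],[0,0,0]],[0,[-40,0,0],[0,0,0]],[0,[-40,0,0],[0,0,0]],[0,[0,40,30],[0,0,0]],[0,[0,40,30],[0,0,0]],[0,[0,40,30],[0,0,0]],[0,[0,40,30],[0,0,0]],[0,[0,0,0],[0,0,0]],[0,[0,0,0],[0,0,0]]]'; python3 s.py; python3 - <<'E'
from h import *
for c in("top","scene"):
    im=imaging.camera(c)
    print(c,[(np.round(x["pixel"],1),round(x["confidence"],2)) for x in imaging.tip_of(c,"lid_front")[:1]+imaging.tip_of(c,"lever_pad")[:2]])
    y0,x0=((80,180) if c=="top" else (90,100))
    a=cv2.resize(im[y0:y0+190,x0:x0+190],(400,400),interpolation=3); out=a if c=="top" else np.hstack([out,a])
    m=(im[...,0]>150)&(im[...,1]<70)&(im[...,2]<70); b=np.zeros_like(m)
    if c=="top": b[215:252,308:345]=1
    else: b[143:160,230:254]=1
    v,u=np.nonzero(m&b); print("pad",len(u),u.mean(),v.mean())
cv2.imwrite("pics/c4.png",out[:,:,::-1])
E
```

```text
time: 12.62
position: [0.3716, -0.2865, 0.2435]
tool_rot: [0.717, 0.071, -0.687, 0.094]
ft_force: [0.3, -0.2, -0.3]
grip_width: 0.0007
t 12.62 p [ 0.3716 -0.2865  0.2435] F [ 0.26 -0.24 -0.32] w 0.0007
[[ 0.045  0.231 -0.972]
 [-0.026 -0.972 -0.232]
 [-0.999  0.036 -0.038]]
to pad (tool mm) [ 123.4 -172.8 -117.5]
top [(array([308.9, 174.5]), 0.74), (array([326.4, 233.7]), 0.94), (array([399.4, 168.9]), 0.46)]
pad 290 326.21724137931034 234.12758620689655
scene [(array([221.4, 158.1]), 0.58), (array([242.8, 151.1]), 0.62)]
pad 87 242.22988505747125 150.48275862068965
```

View pics/c4.png

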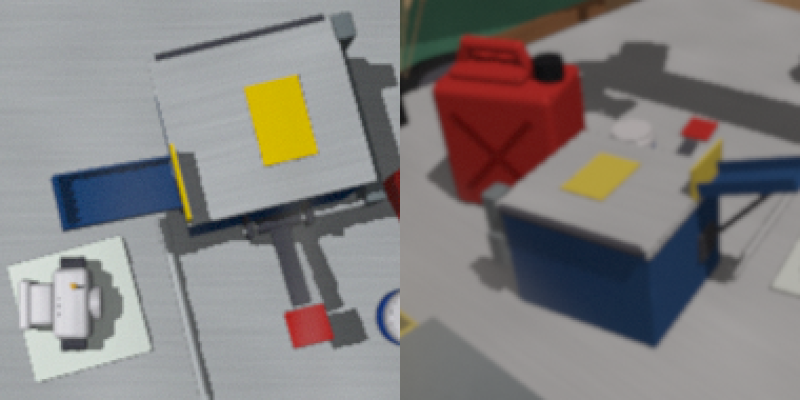

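The lid is flat on the rim, the chute is empty, and the pad is back at its starting pixels in both cameras (within 0.15 px). The hand is clear and nothing else has moved, so I'll hand in.

```bash
python3 -c "
from rig import robot; print(robot.hand_in())"
```

```text
the job is handed in; nothing more can be done
None
```

I pressed the lever down to its stop, and the piston rolled into the bin. I then let the lever up slowly under the fingertips, took the hand clear and handed the job in at about 13 s. No verdict was reported.

- **Lever down:** At the stop the fingers read 26 N with no further motion. The camera images put the lid at about 1.0 to 1.1 rad.
- **Piston in the bin:** It lay in the V of the floor at about (-0.046, 0.002) m in the bin frame. It moved by at most about 2 px between two looks about a second apart, which is within the detector's noise.
- **Letting up:** The lever rose at 24 mm/s, then 12 to 16 mm/s, which works out at a lid speed of about 0.5 rad/s or less. The fingers were still in contact (5.4 N) about 18 mm below the top. I did not measure the lid's speed directly.
- **Final check:** The lid is flat on the rim, and the pad is back within 0.15 px of its starting position in both cameras. The force on the hand is near zero, and everything else in view looks unmoved.
- **Misses and offsets:** The network did not find the lid's front edge in the top view while the lid was open, so I judged that angle from the picture and from the scene camera. The fingers pressed about 7 mm to one side of the pad's centre.

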